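# Clear the nib grinder and hold its collar lock pin out

## Robot

A 7-joint arm with a two-finger parallel gripper is mounted at the origin on a cart in front of the work surface, level with it; the furniture and walls round the work are solid. World frame = base frame: x ahead of the robot, y to its left, z up, the work surface at z = 0. Lengths are in mm, angles in degrees, forces in N, time in s.
With the tool pointing down it reaches from about 425 to 800 mm from the base axis. Payload 8.3 kg.
Tool frame: the origin (TCP) lies midway between the tips of the shut fingers; the grasp point (between the pads) lies 19 mm behind it; z points along the fingers, y is the line along which they close (so a half turn about z gives the same grasp; the last joint's range is limited). The gripper opens to 85 mm and grips with 20 to 120 N. Pads are 22 mm wide; open, the fingers measure 114 mm over their backs; the gripper's body (76 mm by 85 mm) begins 54 mm behind the grasp point. The pads swing forward as they close: fully open they stand 13 mm farther back than shut.
Start: joints at [71.568, 21.967, 0.94, 78.501, -0.361, 79.538, -2.664], TCP at [159.989, -604.158, 231.279] pointing down, gripper open.
Joint ranges: [-169.22, 169.22], [-14.56, 117.87], [-87.37, 89.26], [10.42, 133.3], [-82.24, 262.24], [0.94, 117.77], [-172.7, 172.7]. Speed limits (degrees/s): [136.94, 136.94, 172.46, 172.46, 180, 180, 180].

## Interface

Orientations are given as [roll, pitch, yaw] about the fixed x, y, z axes, in that order (R = Rz(yaw) Ry(pitch) Rx(roll)).
In Python, from bench import r gives the robot as it stands. The module is installed in compiled form; this text tells all that it offers.
- The arm moves only by the tool carry_out, never from a script. Its argument "deltas" is a list of rows, each an object of numbers: "grip": the opening, from 0 (shut) to 1 (fully open); "tx", "ty", "tz": the shift along the tool's x, y, z in mm; "wx", "wy", "wz": the turn, a rotation vector about the tool's x, y, z in degrees. In form: [{"grip": .., "tx": .., "ty": .., "tz": .., "wx": .., "wy": .., "wz": ..}, ...]. A call has 1 to 8 rows; each row is the pose to reach, as a shift and turn from the pose commanded when the call began, along the tool's axes at that moment; what a row does not reach only later rows make up. A row lasts 1/12 s, in which the tool goes at most 41.7 mm and 7.16 degrees, less where a joint would pass 70% of its speed; a pose out of reach is approached as far as the arm can. A call with a gripper value outside its range is refused whole. The fingers move at their own pace and stop on an object; "force" is the grip in N (left out, the last holds). Time passes only in rows, so rows that repeat a pose let the fingers close. It gives the time, the measured TCP pose, the force, the opening and the grip force at its end, in the units of the state.
- r.state(): the state, without advancing time (a new reading comes with each control period).
- r.camera(name): name is "side" or "top" or "wrist"; returns the picture (384x512x3 uint8, red, green, blue); there is no depth.
- r.camera_model(name): a dict with "intrinsics" (3x3 intrinsics, pixels), "rvec" (rotation vector, rad) and "tvec" (3), from world to camera coordinates, as OpenCV has them. Camera axes: x right, y down, z forward; pixel columns grow to the right and rows downward; lengths in mm; the calibration is good to about 2 mm. The wrist camera is an equidistant fisheye: a pixel r from the principal point sees the ray r / f radians off the axis. A picture is of the moment at which its call begins: read the wrist's pose just before it. camera_model takes no time and is no camera call; for the wrist camera it gives the pose at the moment of the call.
- r.hand_in(): hands the job in; it is judged then, once.
The state is a dict: "clock": time; "q": joint angles; "joint_vel": joint speeds; "effort": joint torques, N m; "ee_pos": TCP position; "orientation": TCP orientation; "wrist_force": force on the tool from outside, world axes, zero at the start; "wrist_torque": the same for the moment, N m; "gripper_width": finger opening in mm; "grip_force": force on a finger pad.
Only numpy, scipy, OpenCV 4.12 (cv2) and the standard library are available. Lean on these libraries where they do the work, as an engineer would, in place of code of your own. Each camera call takes 0.05 s, during which the arm holds its last target. There are 200 camera calls.

## Task

I want to change the grind setting of the cocoa-nib grinder. First clear its burrs: turn the sprung run knob on its deck clockwise (seen from above) to the stop, keep it there for about a second, then let go so that it springs back. Then pull the collar's spring-loaded lock pin fully back by its pull knob and keep it held back, so that I can turn the collar myself: finish while still holding it, and leave the collar, the cup under the spout and the dish and tins around where they are.

Things in the scene. Friction and masses are not known exactly. Their poses are not given: they have to be found in the camera images.
- grinder: Low electric nib grinder, grey with dark wooden side cheeks, 164 deep (its x, from -87 to 77) x 204 wide (its y) x 125 mm high to its flat deck, fixed. Origin: centre of its underside, on the counter; x points from its front to its rear, y to its left, z up; the front (-x) faces roughly to the robot. On the deck: the adjusting collar at the right (-y), the run knob at the left.
- run_knob (a joint): Angle of the run knob on its upright axis, rad: 0 at rest, grows clockwise seen from above, stop at 1.0. A spring drives it back to 0: 0.04 N m at rest, 0.12 N m at the stop.
- knob_grip (a point): Point on the run knob's upright axis, 18 mm above the foot of its bar and 8 mm below its top; turns with the knob.  In the grinder's frame it lies at x -52, y 62, z 150 mm.
- run_bar: Grip bar of the run knob: black upright bar 42 mm long (its x) x 12 mm thick (its y) x 26 mm high; origin at the middle of its foot, 132 mm above the counter, on a flange 42 mm across over a steel dial 54 mm across (top 128 mm above the counter). At rest it lies along the grinder's x (front to rear).
- lock_plunger (a joint): Travel of the lock plunger, m: 0 with the pin seated in the collar's hole, 0.014 fully back against its stop; it moves level, straight out of the grinder's front (along the grinder's -x). The pin sits 9 mm deep in the hole. A spring pushes it home: 5 N seated, 10.5 N fully back.
- pull_knob: Lock plunger's pull knob: fluted black, 23 mm diameter, 22 mm long, axis level along the grinder's x; origin at its middle, 140 mm above the counter, seated at x -129, y -48 mm in the grinder's frame, ahead of the front. Behind it (+x): 4 mm of 8 mm stem, a steel bush 19 mm across and 13 mm long, an upright bracket 36 mm wide, top 157 mm above the counter.
- collar_hole (a point): Mouth of the index hole in the collar's rim that the pin is seated in, 140 mm above the counter; fixed on the grinder.
- spout (a point): Lower end of the grinder's steel discharge spout, 62 mm above the counter at x -120, y -48 mm in the grinder's frame, below the pull knob. The spout is 31 mm across and at most 102 mm above the counter at its top, so there is free air under the pull knob.
- collar (a joint): Angle of the steel adjusting collar, rad, 0 as it stands. Collar: 92 mm across, axis at x -35, y -48 mm in the grinder's frame, top 151 mm above the counter; an inlet 59 mm across with a wooden lid rises from it to 178 mm. The pin locks it; with the pin out it turns freely by hand.
- nib_mill: Hand mill with a copper dome and a crank, standing fixed to the left of the grinder, not to be used: in the way. Its wooden box is 140 mm square with its centre 31 mm along its y from its origin (on the counter); the crank knob on top reaches 263 mm above the counter and stands 120 mm from the middle, pointing rearwards or left.
- catch_cup: Small white tasting cup with a handle, 60 mm across, 52 mm high, brown inside, standing loose under the spout. Origin at the centre of its underside.
- bean_dish: White dish of cocoa beans, 68 mm across, 42 mm high, loose. Origin at the centre of its underside.
- tin_dark: Cocoa tin with a dark brown body and tan lid, 68 mm across, 85 mm high, loose. Origin at the centre of its underside.
- tin_teal: Cocoa tin with a teal body and tan lid, 62 mm across, 75 mm high, loose. Origin at the centre of its underside.

How it is judged:
By the outcome, as a careful person would: the job done as asked, in the order asked, and still so for the second after the job is handed in, while the arm keeps its last pose, push and grip.
It also fails if it takes over 48 s, if anything falls off the work surface, if the arm or the gripper's body presses on something with over 40 N, if the wrist force passes 120 N, or if a joint passes its speed limit or range.

## Working session

There is one attempt and no reset: what is moved stays moved. The work goes in short steps, Python scripts to look and compute and a tool call to move; the robot and the scene stay as the last step left them, time stands still between calls to the robot, and variables do not carry over. Pictures are saved under pics/ and viewed, at most 10 in all, crops included, and the job is handed in when it is done.

Besides the shell and the picture viewer there is one more tool, called after "Call:" as name([rows], argument=value, ...), one row to a line, values as JSON. carry_out: Moves the arm, as the interface text tells. Its arguments: {"type":"object","properties":{"deltas":{"type":"array"},"force":{"type":"number"}},"required":["deltas"]}

```bash
mkdir -p pics; python3 - <<'E'
from bench import r
import cv2,numpy as np
s=r.state();print(s)
for n in("side","top"):
    im=r.camera(n);cv2.imwrite(f"pics/{n}0.png",im[:,:,::-1])
    print(n,r.camera_model(n))
a=np.hstack([cv2.imread("pics/side0.png"),cv2.imread("pics/top0.png")])
E
```

```text
{'clock': 0.0, 'q': array([71.56859063, 22.01584836,  0.93947746, 78.56437184, -0.36148421,
       79.5389978 , -2.66430946]), 'joint_vel': array([ 0.09546381, -0.00633623, -0.03980442, -0.04103112,  0.00158334,
        0.05288009, -0.04881843]), 'effort': array([ 1.27499102e-04, -6.27594423e+01,  8.44478197e-01, -3.71822727e+01,
        1.66603667e-02,  1.40755466e-02,  3.20452307e-05]), 'ee_pos': array([ 159.83058228, -603.66724762,  230.24837025]), 'orientation': array([-1.79883639e+02,  2.23138994e-03,  1.48297677e+01]), 'wrist_force': array([-0.14559172,  0.37709643,  0.62587346]), 'wrist_torque': array([-0.0147465 ,  0.01451185, -0.04895986]), 'grip_force': 0.0, 'gripper_width': 85.29418626709895}
side {'intrinsics': array([[346.58221362,   0.        , 255.58739483],
       [  0.        , 346.58221362, 193.82978306],
       [  0.        ,   0.        ,   1.        ]]), 'rvec': array([ 0.57240302, -2.43332583,  1.47776965]), 'tvec': array([450.88574253, 243.82520273, 595.62481997])}
top {'intrinsics': array([[368.14411938,   0.        , 254.71365974],
       [  0.        , 368.14411938, 193.57577367],
       [  0.        ,   0.        ,   1.        ]]), 'rvec': array([ 2.14514833, -2.12605489,  0.22921986]), 'tvec': array([-124.35365391,  545.62946547,  898.95383724])}
```

View pics/side0.png

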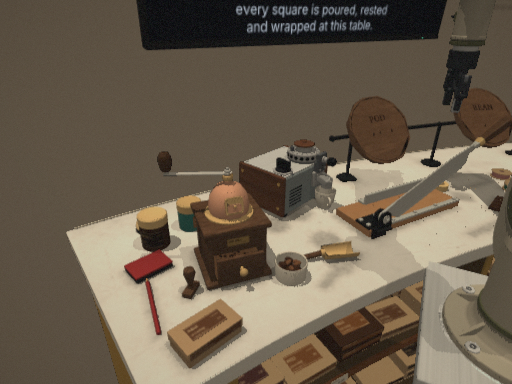

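View pics/top0.png

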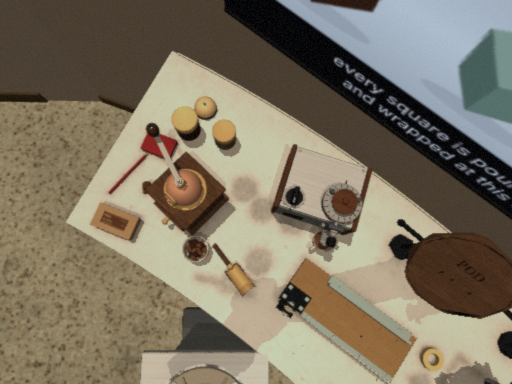

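The side view shows the grinder at about (285,180), with the mill in front of it. The top view shows the run knob at about (294,196), the collar lid at (343,202) and the pull knob at about (331,241). I'll zoom in to measure them.

```bash
cat > h.py <<'E'
from bench import r
import cv2,numpy as np
def cast(n,uv,z):
    m=r.camera_model(n);R=cv2.Rodrigues(m["rvec"])[0];t=m["tvec"];C=-R.T@t
    d=R.T@np.linalg.inv(m["intrinsics"])@np.array([*uv,1.]);return C+d*(z-C[2])/d[2]
def proj(n,P):
    m=r.camera_model(n);return cv2.projectPoints(np.array(P,float).reshape(-1,3),m["rvec"],m["tvec"],m["intrinsics"],None)[0][:,0]
E
python3 - <<'E'
from h import *
t=cv2.imread("pics/top0.png");s=cv2.imread("pics/side0.png")
a=cv2.resize(t[140:260,265:385],None,fx=5,fy=5,interpolation=2)[:600,:600]
cv2.imwrite("pics/topz.png",a)
cv2.imwrite("pics/sidez.png",cv2.resize(s[130:220,235:345],None,fx=6.6,fy=6.6,interpolation=2)[:600])
k=cast("top",(294,196),158);l=cast("top",(343,202),178);print(k,l,np.linalg.norm((k-l)[:2]),np.hypot(110,17))
E
```

```text
[ 522.20370867 -207.0272225   158.        ] [ 506.09919219 -314.49379654  178.        ] 108.66655413488134 111.30588483993108
```

View pics/topz.png

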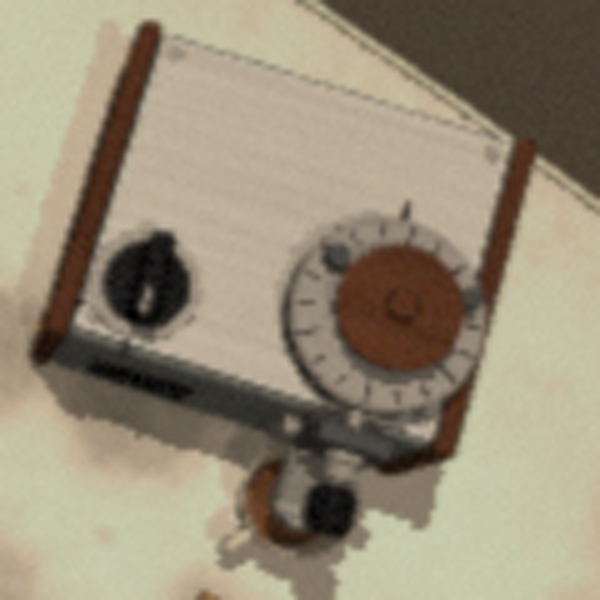

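View pics/sidez.png

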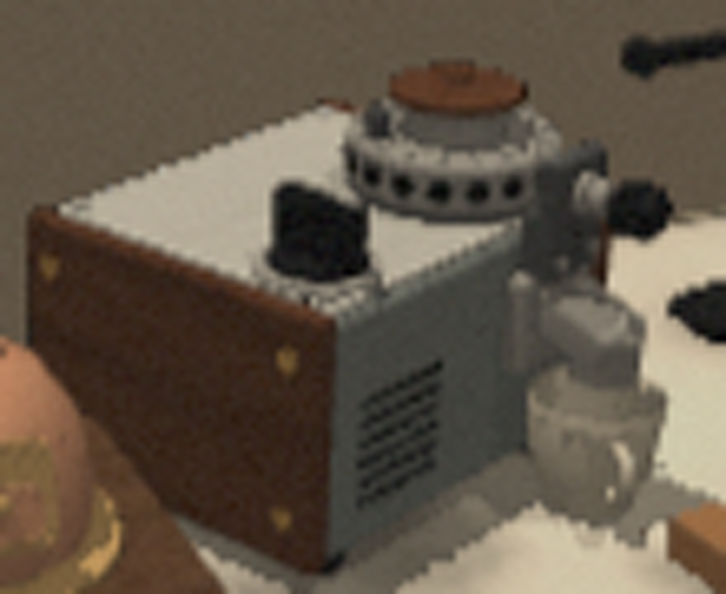

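The top crop shows the lid at (402,305), the flange at (147,283), the pull knob at (330,510), and the rear deck corners at (150,22) and (530,143). The side crop shows the pull knob at (640,208) and the bar top at about (320,198).

```bash
cat >> h.py <<'E'
def T(p,P):
    c,s=np.cos(p[2]),np.sin(p[2]);P=np.atleast_2d(np.array(P,float))
    return np.c_[p[0]+c*P[:,0]-s*P[:,1],p[1]+s*P[:,0]+c*P[:,1],P[:,2]]
E
python3 - <<'E'
from h import *
from scipy.optimize import least_squares
P=[[-35,-48,178],[-52,62,132],[-129,-48,140],[77,102,125],[77,-102,125]]
uv=np.array([[402,305],[147,283],[330,510],[150,25],[530,145]])/5+[265,140]
S=[[-129,-48,140],[-35,-48,178],[-52,62,158]];su=np.array([[640,208],[458,80],[320,200]])/6.6+[235,130]
f=lambda p:np.r_[(proj("top",T(p,P))-uv).ravel(),(proj("side",T(p,S))-su).ravel()]
q=least_squares(f,[540,-270,0.1],loss="soft_l1");print(q.x,np.degrees(q.x[2]),f(q.x).reshape(-1,2).round(1))
print(T(q.x,[[-52,62,150],[-129,-48,140]]))
E
```

```text
[ 5.56252240e+02 -2.85094469e+02 -3.08882095e-01] -17.697640408214372 [[ 0.1  0.1]
 [-0.5 -0. ]
 [-0.8  0. ]
 [-1.8 -2. ]
 [ 2.  -0.5]
 [ 0.5 -0.2]
 [ 0.8 -2.3]
 [ 0.7 -1.7]]
[[ 525.56080894 -210.22100139  150.        ]
 [ 418.76558981 -291.60761682  140.        ]]
```

Call:
carry_out([
  {"tz":-40,"wz":-7,"grip":1},
  {"tz":-80,"wz":-14},
  {"tz":-100,"wz":-21,"tx":20,"ty":-13},
  {"tz":-110,"wz":-28,"tx":50,"ty":-32},
  {"tz":-110,"wz":-35,"tx":85,"ty":-54},
  {"tz":-110,"wz":-42,"tx":120,"ty":-76},
  {"tz":-110,"wz":-49,"tx":155,"ty":-98},
  {"tz":-110,"wz":-56,"tx":190,"ty":-120},
])

```text
$.deltas[0]: bad value
```

Call:
carry_out([
  {"grip":1,"tx":0,"ty":0,"tz":-40,"wx":0,"wy":0,"wz":-7},
  {"grip":1,"tx":0,"ty":0,"tz":-80,"wx":0,"wy":0,"wz":-14},
  {"grip":1,"tx":20,"ty":-13,"tz":-100,"wx":0,"wy":0,"wz":-21},
  {"grip":1,"tx":50,"ty":-32,"tz":-110,"wx":0,"wy":0,"wz":-28},
  {"grip":1,"tx":85,"ty":-54,"tz":-110,"wx":0,"wy":0,"wz":-35},
  {"grip":1,"tx":120,"ty":-76,"tz":-110,"wx":0,"wy":0,"wz":-42},
  {"grip":1,"tx":155,"ty":-98,"tz":-110,"wx":0,"wy":0,"wz":-49},
  {"grip":1,"tx":190,"ty":-120,"tz":-110,"wx":0,"wy":0,"wz":-56},
])

```text
clock: 0.77
ee_pos: [313.8, -437.8, 341.0]
orientation: [-180.0, -0.0, 71.2]
wrist_force: [0.5, -0.7, 0.8]
gripper_width: 85.8
grip_force: 0.0
```

```bash
cat >> h.py <<'E'
from scipy.spatial.transform import Rotation as Ro
def go(pos,rpy):
    s=r.state();A=Ro.from_euler("xyz",s["orientation"],degrees=True);B=Ro.from_euler("xyz",rpy,degrees=True)
    return A.inv().apply(np.array(pos)-s["ee_pos"]).round(1),(A.inv()*B).as_rotvec(degrees=True).round(1),s["q"].round(0)
E
python3 -c "
from h import *
print(go([525.5,-210.2,260],[180,0,162.3]))"
```

```text
(array([283.7, 126.9,  81. ]), array([ -0. ,  -0. , -91.1]), array([ 62.,  10., -13.,  80.,   2.,  90.,  30.]))
```

Call:
carry_out([
  {"grip":1,"tx":35,"ty":16,"tz":0,"wx":0,"wy":0,"wz":-7},
  {"grip":1,"tx":70,"ty":32,"tz":0,"wx":0,"wy":0,"wz":-14},
  {"grip":1,"tx":105,"ty":47,"tz":0,"wx":0,"wy":0,"wz":-21},
  {"grip":1,"tx":140,"ty":63,"tz":0,"wx":0,"wy":0,"wz":-28},
  {"grip":1,"tx":175,"ty":78,"tz":10,"wx":0,"wy":0,"wz":-35},
  {"grip":1,"tx":210,"ty":94,"tz":20,"wx":0,"wy":0,"wz":-42},
  {"grip":1,"tx":245,"ty":110,"tz":30,"wx":0,"wy":0,"wz":-49},
  {"grip":1,"tx":284,"ty":127,"tz":40,"wx":0,"wy":0,"wz":-56},
])

```text
clock: 1.43
ee_pos: [525.4, -213.4, 301.1]
orientation: [-180.0, -0.0, 127.1]
wrist_force: [1.2, -1.1, -0.8]
gripper_width: 85.6
grip_force: 0.0
```

```bash
python3 -c "
from h import *
print(go([525.5,-210.2,240],[180,0,162.3]))"
```

```text
(array([ 2.5,  2. , 61.1]), array([ -0. ,  -0. , -35.2]), array([ 43.,  16., -31.,  80.,   8.,  87.,  50.]))
```

Call:
carry_out([
  {"grip":1,"tx":1,"ty":0,"tz":10,"wx":0,"wy":0,"wz":-7},
  {"grip":1,"tx":1,"ty":1,"tz":25,"wx":0,"wy":0,"wz":-14},
  {"grip":1,"tx":1,"ty":1,"tz":40,"wx":0,"wy":0,"wz":-21},
  {"grip":1,"tx":1,"ty":1,"tz":55,"wx":0,"wy":0,"wz":-28},
  {"grip":1,"tx":1,"ty":1,"tz":61,"wx":0,"wy":0,"wz":-35},
  {"grip":1,"tx":1,"ty":1,"tz":61,"wx":0,"wy":0,"wz":-35},
])

```text
clock: 1.93
ee_pos: [523.8, -212.8, 238.4]
orientation: [180.0, -0.2, 162.2]
wrist_force: [0.8, 1.1, -0.4]
gripper_width: 85.5
grip_force: 0.0
```

```bash
python3 - <<'E'
from h import *
print(go([525.5,-210.2,137],[180,0,162.3]))
m=r.camera_model("wrist");im=r.camera("wrist");np.savez("w1.npz",im=im,**m)
print(m)
cv2.imwrite("pics/w1.png",im[:,:,::-1])
E
```

```text
(array([ -1.2,   2.9, 101.4]), array([ 0. , -0.2, -0.1]), array([ 47.,  18., -35.,  86.,  10.,  80.,  83.]))
{'intrinsics': array([[297.31863964,   0.        , 257.61961602],
       [  0.        , 297.31863964, 193.21289616],
       [  0.        ,   0.        ,   1.        ]]), 'rvec': array([-2.35213219, -1.71293817, -0.23942902]), 'tvec': array([  41.42055325, -580.42369357,  231.82253293])}
```

View pics/w1.png

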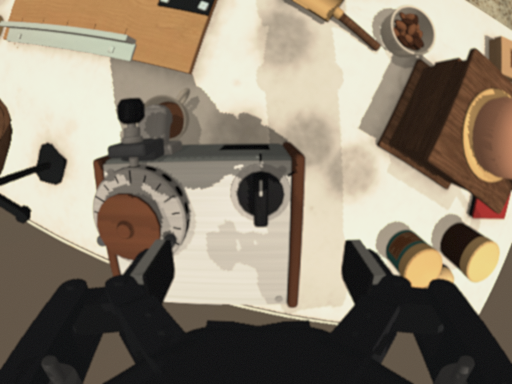

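The wrist picture shows the run knob's flange at about (260,194), with its bar upright in the image. The pull knob is at about (131,110) and the lid at about (127,225).

```bash
cat >> h.py <<'E'
def wcast(d,uv,z):
    K=d["intrinsics"];x=(np.array(uv)-K[:2,2])/K[0,0];t=np.hypot(*x)
    v=np.r_[x/t*np.sin(t),np.cos(t)];R=cv2.Rodrigues(d["rvec"])[0];C=-R.T@d["tvec"];v=R.T@v
    return (C+v*(z-C[2])/v[2]).round(1)
E
python3 - <<'E'
from h import *
d=np.load("w1.npz");g=cv2.medianBlur(d["im"],3).max(2)
for n,(x0,y0,x1,y1) in dict(run=(232,163,290,232),pull=(112,92,152,124)).items():
    m=(g[y0:y1,x0:x1]<50).astype(np.uint8);k,l,s,c=cv2.connectedComponentsWithStats(m);i=1+s[1:,4].argmax()
    print(n,s[i]+[x0,y0,0,0,0],c[i]+[x0,y0])
print("flange",wcast(d,(260,194),132),"pull",wcast(d,(131,110),140))
bt=[wcast(d,p,158) for p in [(260,225),(260,178)]];print("bar tops",bt)
print(g[160:235,260])
print(g[205,250:272],g[222,250:272])
E
```

```text
run [ 238  172   45   54 1578] [260.23891001 195.53168568]
pull [118  99  26  25 553] [130.66726944 110.55696203]
flange [ 527.1 -211.4  132. ] pull [ 420.7 -292.3  140. ]
bar tops [array([ 544.8, -217.3,  158. ]), array([ 507.8, -205.4,  158. ])]
[ 75 106 126 136 148 148 139 123 116 104  92  57  22  13  12  12  13  13
  15  31  64  71  90 100 100 100 100  99  99  99 106 132 156 188 165 138
 107  49  34  32  34  34  34  35  34  33  33  33  33  34  34  34  34  34
  34  34  34  33  33  33  33  34  34  32  34  41 102 181 232 238 238 235
 229 221 213]
[21 20 20 20 21 27 29 32 33 33 33 34 35 34 34 31 26 25 28 32 34 35] [234 234 228 173  94  38  30  30  32  33  34  33  33  31  31  31  33  89
 159 200 211 212]
```

Call:
carry_out([
  {"grip":1,"tx":-2.5,"ty":2,"tz":20,"wx":0,"wy":0,"wz":0},
  {"grip":1,"tx":-2.5,"ty":2,"tz":40,"wx":0,"wy":0,"wz":0},
  {"grip":1,"tx":-2.5,"ty":2,"tz":60,"wx":0,"wy":0,"wz":0},
  {"grip":1,"tx":-2.5,"ty":2,"tz":60,"wx":0,"wy":0,"wz":0},
  {"grip":1,"tx":-2.5,"ty":2,"tz":60,"wx":0,"wy":0,"wz":0},
])

```text
clock: 2.4
ee_pos: [527.7, -211.9, 180.9]
orientation: [180.0, -0.1, 161.6]
wrist_force: [0.5, -0.1, 0.5]
gripper_width: 85.3
grip_force: 0.0
```

```bash
python3 -c "
from h import *
print(go([526.5,-211.3,137],[180,0,162.2]))"
```

```text
(array([ 1.3,  0.2, 43.9]), array([ 0. , -0.1, -0.6]), array([ 46.,  20., -35.,  91.,  12.,  73.,  81.]))
```

Call:
carry_out([
  {"grip":1,"tx":1,"ty":0,"tz":15,"wx":0,"wy":0,"wz":0},
  {"grip":1,"tx":1,"ty":0,"tz":30,"wx":0,"wy":0,"wz":0},
  {"grip":1,"tx":1,"ty":0,"tz":43,"wx":0,"wy":0,"wz":0},
  {"grip":0.6,"tx":1,"ty":0,"tz":43,"wx":0,"wy":0,"wz":0},
  {"grip":0.3,"tx":1,"ty":0,"tz":43,"wx":0,"wy":0,"wz":0},
  {"grip":0,"tx":1,"ty":0,"tz":43,"wx":0,"wy":0,"wz":0},
  {"grip":0,"tx":1,"ty":0,"tz":43,"wx":0,"wy":0,"wz":0},
  {"grip":0,"tx":1,"ty":0,"tz":43,"wx":0,"wy":0,"wz":0},
], force=40)

```text
clock: 3.07
ee_pos: [527.8, -211.8, 139.1]
orientation: [-180.0, 0.1, 161.8]
wrist_force: [-0.6, -0.0, -0.3]
gripper_width: 25.5
grip_force: 0.0
```

Call:
carry_out([
  {"grip":0,"tx":0,"ty":0,"tz":0,"wx":0,"wy":0,"wz":0},
  {"grip":0,"tx":0,"ty":0,"tz":0,"wx":0,"wy":0,"wz":0},
  {"grip":0,"tx":0,"ty":0,"tz":0,"wx":0,"wy":0,"wz":0},
  {"grip":0,"tx":0,"ty":0,"tz":0,"wx":0,"wy":0,"wz":0},
])

```text
clock: 3.4
ee_pos: [527.5, -211.6, 138.7]
orientation: [-180.0, 0.1, 161.8]
wrist_force: [-1.2, 1.2, 6.3]
gripper_width: 11.2
grip_force: 40.4
```

Call:
carry_out([
  {"grip":0,"tx":0,"ty":0,"tz":0,"wx":0,"wy":0,"wz":6},
  {"grip":0,"tx":0,"ty":0,"tz":0,"wx":0,"wy":0,"wz":12},
  {"grip":0,"tx":0,"ty":0,"tz":0,"wx":0,"wy":0,"wz":18},
  {"grip":0,"tx":0,"ty":0,"tz":0,"wx":0,"wy":0,"wz":24},
  {"grip":0,"tx":0,"ty":0,"tz":0,"wx":0,"wy":0,"wz":30},
  {"grip":0,"tx":0,"ty":0,"tz":0,"wx":0,"wy":0,"wz":36},
  {"grip":0,"tx":0,"ty":0,"tz":0,"wx":0,"wy":0,"wz":42},
  {"grip":0,"tx":0,"ty":0,"tz":0,"wx":0,"wy":0,"wz":48},
])

```text
clock: 4.07
ee_pos: [527.0, -212.2, 138.7]
orientation: [-180.0, 0.1, 113.5]
wrist_force: [-3.6, -0.9, 6.7]
gripper_width: 11.1
grip_force: 40.7
```

```bash
python3 -c "
from h import *
print(r.state())"
```

```text
{'clock': 4.0667, 'q': array([ 39.41366855,  20.68009837, -25.95036841,  94.23056393,
         9.70311254,  67.27594424,  34.66402997]), 'joint_vel': array([ -9.18184466,  -1.83592656,  12.01123286,   0.54298044,
        -4.87133336,  -0.73291851, -67.72568859]), 'effort': array([  0.08517426, -51.78128958,  -6.49718419, -33.06966662,
        -0.28883385,  -1.13427266,   2.37794146]), 'ee_pos': array([ 527.03922717, -212.24388629,  138.70931908]), 'orientation': array([-1.79998622e+02,  6.73409288e-02,  1.13502916e+02]), 'wrist_force': array([-3.55370616, -0.93383685,  6.74276388]), 'wrist_torque': array([-0.11035975,  0.75942561,  0.10251263]), 'grip_force': 40.69734334945679, 'gripper_width': 11.077493077599458}
```

Call:
carry_out([
  {"grip":0,"tx":0,"ty":0,"tz":0,"wx":0,"wy":0,"wz":5},
  {"grip":0,"tx":0,"ty":0,"tz":0,"wx":0,"wy":0,"wz":9},
  {"grip":0,"tx":0,"ty":0,"tz":0,"wx":0,"wy":0,"wz":12},
  {"grip":0,"tx":0,"ty":0,"tz":0,"wx":0,"wy":0,"wz":12},
])

```text
clock: 4.4
ee_pos: [526.9, -212.2, 138.7]
orientation: [-180.0, 0.1, 101.7]
wrist_force: [-4.6, -0.8, 7.8]
gripper_width: 11.1
grip_force: 50.4
```

```bash
python3 -c "
from h import *
s=r.state();print(s['orientation'],s['wrist_torque'],s['wrist_force'],s['q'][6])"
```

```text
[-1.79979887e+02  8.88911928e-02  1.01679937e+02] [-0.29382367  0.87922282  0.97943361] [-4.58438953 -0.80488333  7.83902208] 23.419384508764317
```

Call:
carry_out([
  {"grip":0,"tx":0,"ty":0,"tz":0,"wx":0,"wy":0,"wz":0},
  {"grip":0,"tx":0,"ty":0,"tz":0,"wx":0,"wy":0,"wz":0},
  {"grip":0,"tx":0,"ty":0,"tz":0,"wx":0,"wy":0,"wz":0},
  {"grip":0,"tx":0,"ty":0,"tz":0,"wx":0,"wy":0,"wz":0},
  {"grip":0,"tx":0,"ty":0,"tz":0,"wx":0,"wy":0,"wz":0},
  {"grip":0,"tx":0,"ty":0,"tz":0,"wx":0,"wy":0,"wz":0},
  {"grip":0,"tx":0,"ty":0,"tz":0,"wx":0,"wy":0,"wz":0},
  {"grip":0,"tx":0,"ty":0,"tz":0,"wx":0,"wy":0,"wz":0},
])

```text
clock: 5.07
ee_pos: [526.9, -212.3, 138.7]
orientation: [-180.0, 0.1, 101.9]
wrist_force: [-4.3, -1.4, 7.5]
gripper_width: 11.2
grip_force: 49.4
```

Call:
carry_out([
  {"grip":0,"tx":0,"ty":0,"tz":0,"wx":0,"wy":0,"wz":0},
  {"grip":0,"tx":0,"ty":0,"tz":0,"wx":0,"wy":0,"wz":0},
  {"grip":0,"tx":0,"ty":0,"tz":0,"wx":0,"wy":0,"wz":0},
  {"grip":0,"tx":0,"ty":0,"tz":0,"wx":0,"wy":0,"wz":0},
  {"grip":1,"tx":0,"ty":0,"tz":0,"wx":0,"wy":0,"wz":0},
  {"grip":1,"tx":0,"ty":0,"tz":0,"wx":0,"wy":0,"wz":0},
  {"grip":1,"tx":0,"ty":0,"tz":0,"wx":0,"wy":0,"wz":0},
  {"grip":1,"tx":0,"ty":0,"tz":0,"wx":0,"wy":0,"wz":0},
])

```text
clock: 5.73
ee_pos: [527.0, -211.4, 137.5]
orientation: [-180.0, -0.0, 101.8]
wrist_force: [0.2, -0.3, 0.2]
gripper_width: 59.1
grip_force: 0.0
```

Call:
carry_out([
  {"grip":1,"tx":0,"ty":0,"tz":0,"wx":0,"wy":0,"wz":0},
  {"grip":1,"tx":0,"ty":0,"tz":0,"wx":0,"wy":0,"wz":0},
  {"grip":1,"tx":0,"ty":0,"tz":0,"wx":0,"wy":0,"wz":0},
  {"grip":1,"tx":0,"ty":0,"tz":0,"wx":0,"wy":0,"wz":0},
  {"grip":1,"tx":0,"ty":0,"tz":-25,"wx":0,"wy":0,"wz":0},
  {"grip":1,"tx":0,"ty":0,"tz":-50,"wx":0,"wy":0,"wz":0},
  {"grip":1,"tx":0,"ty":0,"tz":-80,"wx":0,"wy":0,"wz":0},
  {"grip":1,"tx":0,"ty":0,"tz":-100,"wx":0,"wy":0,"wz":0},
])

```text
clock: 6.4
ee_pos: [527.6, -211.6, 240.5]
orientation: [179.9, 0.1, 101.8]
wrist_force: [0.5, -1.0, 0.7]
gripper_width: 85.4
grip_force: 0.0
```

```bash
python3 - <<'E'
from h import *
d=np.r_[-0.953,0.304,0]
print(go([420.5,-292.2,240],[180,0,162.2]))
im=r.camera("top");cv2.imwrite("pics/top2.png",im[:,:,::-1])
m=r.camera_model("wrist");w=r.camera("wrist");np.savez("w2.npz",im=w,**m)
cv2.imwrite("pics/w2.png",w[:,:,::-1])
E
```

```text
(array([ -56.9, -121.4,    0.3]), array([  0.1,   0.1, -60.4]), array([ 38.,  16., -25.,  86.,   7.,  79.,  25.]))
```

View pics/w2.png

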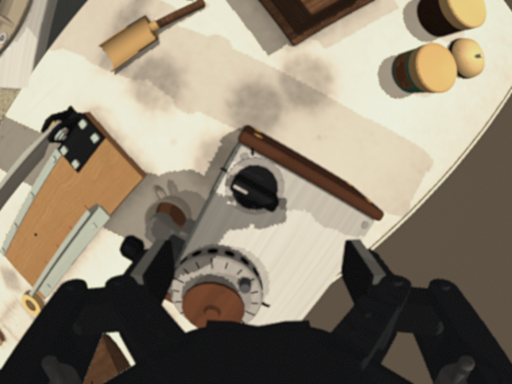

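The wrist picture shows the run knob at (253,188), with its bar parallel to the side cheek again, so it has sprung back. Next is the pull knob.

Call:
carry_out([
  {"grip":1,"tx":-7,"ty":-15,"tz":-5,"wx":0,"wy":0,"wz":-7},
  {"grip":1,"tx":-15,"ty":-32,"tz":-5,"wx":0,"wy":0,"wz":-14},
  {"grip":1,"tx":-22,"ty":-48,"tz":0,"wx":0,"wy":0,"wz":-21},
  {"grip":1,"tx":-30,"ty":-64,"tz":0,"wx":0,"wy":0,"wz":-28},
  {"grip":1,"tx":-37,"ty":-80,"tz":0,"wx":0,"wy":0,"wz":-35},
  {"grip":1,"tx":-44,"ty":-96,"tz":0,"wx":0,"wy":0,"wz":-42},
  {"grip":1,"tx":-52,"ty":-110,"tz":0,"wx":0,"wy":0,"wz":-49},
  {"grip":1,"tx":-56,"ty":-122,"tz":0,"wx":0,"wy":0,"wz":-56},
])

```text
clock: 7.17
ee_pos: [417.7, -292.5, 236.9]
orientation: [-180.0, -0.1, 158.1]
wrist_force: [0.1, -1.1, -0.2]
gripper_width: 85.2
grip_force: 0.0
```

Call:
carry_out([
  {"grip":1,"tx":0,"ty":0,"tz":10,"wx":0,"wy":0,"wz":-4},
  {"grip":1,"tx":0,"ty":0,"tz":20,"wx":0,"wy":0,"wz":-4},
  {"grip":1,"tx":0,"ty":0,"tz":30,"wx":0,"wy":0,"wz":-4},
  {"grip":1,"tx":0,"ty":0,"tz":30,"wx":0,"wy":0,"wz":-4},
])

```text
clock: 7.5
ee_pos: [418.2, -290.2, 204.8]
orientation: [179.9, -0.2, 161.7]
wrist_force: [-0.4, 1.0, 0.0]
gripper_width: 85.2
grip_force: 0.0
```

```bash
python3 - <<'E'
from h import *
print(r.state()["ee_pos"],go([418.6,-291.6,121],[180,0,162.2]))
m=r.camera_model("wrist");w=r.camera("wrist");np.savez("w3.npz",im=w,**m)
cv2.imwrite("pics/w3.png",w[:,:,::-1])
E
```

```text
[ 418.19563013 -290.24719078  204.84379063] (array([-1.1, -1.3, 83.8]), array([ 0.1, -0.2, -0.5]), array([ 55.,  11., -27.,  98.,   5.,  73.,  99.]))
```

View pics/w3.png

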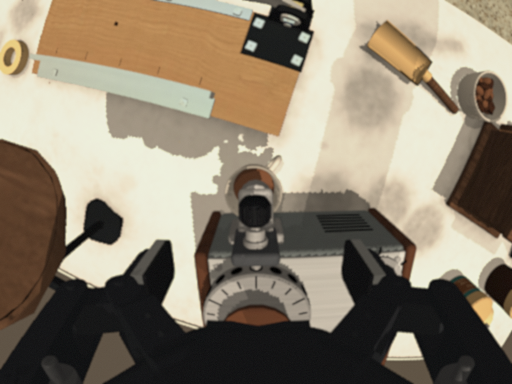

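The pull knob is at about (256,211), directly below the tool. I'll check that position, then descend.

```bash
python3 - <<'E'
from h import *
d=np.load("w3.npz");g=cv2.medianBlur(d["im"],3).max(2)
x0,y0,x1,y1=232,188,282,232
m=(g[y0:y1,x0:x1]<50).astype(np.uint8);k,l,s,c=cv2.connectedComponentsWithStats(m);i=1+s[1:,4].argmax()
print(s[i]+[x0,y0,0,0,0],c[i]+[x0,y0])
b=s[i]+[x0,y0,0,0,0];p=(b[0]+b[2]/2,b[1]+b[3]/2)
P=wcast(d,p,140);print(P,wcast(d,(p[0],b[1]),145),wcast(d,(p[0],b[1]+b[3]),145))
print(go([P[0]-1.9,P[1]+.6,121],[180,0,162.2]))
E
```

```text
[239 196  32  31 852] [254.36384977 210.87323944]
[ 421.7 -293.1  140. ] [ 409.  -288.8  145. ] [ 431.6 -296.4  145. ]
(array([-2. , -1.7, 85. ]), array([ 0.1, -0.2, -0.4]), array([ 55.,  11., -27.,  97.,   5.,  73.,  99.]))
```

Call:
carry_out([
  {"grip":1,"tx":-1.5,"ty":-2,"tz":20,"wx":0,"wy":0,"wz":-0.4},
  {"grip":1,"tx":-1.5,"ty":-2,"tz":40,"wx":0,"wy":0,"wz":-0.4},
  {"grip":1,"tx":-1.5,"ty":-2,"tz":60,"wx":0,"wy":0,"wz":-0.4},
  {"grip":1,"tx":-1.5,"ty":-2,"tz":75,"wx":0,"wy":0,"wz":-0.4},
  {"grip":1,"tx":-1.5,"ty":-2,"tz":83,"wx":0,"wy":0,"wz":-0.4},
  {"grip":1,"tx":-1.5,"ty":-2,"tz":83,"wx":0,"wy":0,"wz":-0.4},
  {"grip":1,"tx":-1.5,"ty":-2,"tz":83,"wx":0,"wy":0,"wz":-0.4},
], force=70)

```text
clock: 8.13
ee_pos: [420.3, -293.6, 125.1]
orientation: [180.0, 0.0, 162.2]
wrist_force: [0.6, -0.0, 0.4]
gripper_width: 85.4
grip_force: 0.0
```

```bash
python3 -c "
from h import *
print(go([419.2,-292.3,121],[180,0,162.2]),r.state()['wrist_force'])"
```

```text
(array([1.5, 0.9, 4.1]), array([0., 0., 0.]), array([ 54.,  15., -27., 103.,   7.,  63.,  97.])) [ 0.62896897 -0.00617789  0.40648453]
```

Call:
carry_out([
  {"grip":0.5,"tx":1.5,"ty":0.8,"tz":3,"wx":0,"wy":0,"wz":0},
  {"grip":0.4,"tx":1.5,"ty":0.8,"tz":3,"wx":0,"wy":0,"wz":0},
  {"grip":0.2,"tx":1.5,"ty":0.8,"tz":3,"wx":0,"wy":0,"wz":0},
  {"grip":0,"tx":1.5,"ty":0.8,"tz":3,"wx":0,"wy":0,"wz":0},
  {"grip":0,"tx":1.5,"ty":0.8,"tz":3,"wx":0,"wy":0,"wz":0},
  {"grip":0,"tx":1.5,"ty":0.8,"tz":3,"wx":0,"wy":0,"wz":0},
  {"grip":0,"tx":1.5,"ty":0.8,"tz":3,"wx":0,"wy":0,"wz":0},
  {"grip":0,"tx":1.5,"ty":0.8,"tz":3,"wx":0,"wy":0,"wz":0},
])

```text
clock: 8.8
ee_pos: [418.9, -292.8, 122.4]
orientation: [-180.0, 0.0, 162.2]
wrist_force: [-2.1, 0.6, 5.5]
gripper_width: 20.7
grip_force: 68.5
```

```bash
python3 -c "
from h import *
print({k:np.round(v,2) for k,v in r.state().items()})"
```

```text
{'clock': np.float64(8.8), 'q': array([ 54.51,  14.84, -26.72, 103.8 ,   7.45,  63.03,  97.39]), 'joint_vel': array([ 0.07, -0.06,  0.08, -0.06, -0.02,  0.01,  0.02]), 'effort': array([-3.300e-01, -4.502e+01, -3.900e+00, -3.223e+01, -1.000e-01,
       -7.300e-01, -2.000e-02]), 'ee_pos': array([ 418.92, -292.84,  122.43]), 'orientation': array([-1.7997e+02,  4.0000e-02,  1.6222e+02]), 'wrist_force': array([-2.15,  0.56,  5.54]), 'wrist_torque': array([ 0.19,  0.47, -0.  ]), 'grip_force': np.float64(68.49), 'gripper_width': np.float64(20.66)}
```

Call:
carry_out([
  {"grip":0,"tx":2,"ty":0,"tz":0,"wx":0,"wy":0,"wz":0},
  {"grip":0,"tx":4,"ty":0,"tz":0,"wx":0,"wy":0,"wz":0},
  {"grip":0,"tx":6,"ty":0,"tz":0,"wx":0,"wy":0,"wz":0},
  {"grip":0,"tx":8,"ty":0,"tz":0,"wx":0,"wy":0,"wz":0},
  {"grip":0,"tx":10,"ty":0,"tz":0,"wx":0,"wy":0,"wz":0},
  {"grip":0,"tx":11,"ty":0,"tz":0,"wx":0,"wy":0,"wz":0},
  {"grip":0,"tx":12,"ty":0,"tz":0,"wx":0,"wy":0,"wz":0},
  {"grip":0,"tx":12,"ty":0,"tz":0,"wx":0,"wy":0,"wz":0},
])

```text
clock: 9.47
ee_pos: [409.1, -289.8, 122.5]
orientation: [-180.0, 0.3, 162.2]
wrist_force: [7.6, -3.8, -2.9]
gripper_width: 20.8
grip_force: 68.4
```

Call:
carry_out([
  {"grip":0,"tx":1,"ty":0,"tz":0,"wx":0,"wy":0,"wz":0},
  {"grip":0,"tx":2,"ty":0,"tz":0,"wx":0,"wy":0,"wz":0},
  {"grip":0,"tx":3,"ty":0,"tz":0,"wx":0,"wy":0,"wz":0},
  {"grip":0,"tx":3,"ty":0,"tz":0,"wx":0,"wy":0,"wz":0},
])

```text
clock: 9.8
ee_pos: [406.5, -289.0, 122.5]
orientation: [-180.0, 0.3, 162.2]
wrist_force: [9.7, -4.9, -3.0]
gripper_width: 20.4
grip_force: 68.5
```

Call:
carry_out([
  {"grip":0,"tx":1,"ty":0,"tz":0,"wx":0,"wy":0,"wz":0},
  {"grip":0,"tx":2,"ty":0,"tz":0,"wx":0,"wy":0,"wz":0},
  {"grip":0,"tx":2,"ty":0,"tz":0,"wx":0,"wy":0,"wz":0},
  {"grip":0,"tx":2,"ty":0,"tz":0,"wx":0,"wy":0,"wz":0},
])

```text
clock: 10.13
ee_pos: [405.5, -288.6, 122.6]
orientation: [-180.0, 0.4, 162.3]
wrist_force: [12.1, -7.0, -7.5]
gripper_width: 20.4
grip_force: 69.1
```

Call:
carry_out([
  {"grip":0,"tx":1,"ty":0,"tz":0,"wx":0,"wy":0,"wz":0},
  {"grip":0,"tx":2,"ty":0,"tz":0,"wx":0,"wy":0,"wz":0},
  {"grip":0,"tx":2,"ty":0,"tz":0,"wx":0,"wy":0,"wz":0},
  {"grip":0,"tx":2,"ty":0,"tz":0,"wx":0,"wy":0,"wz":0},
  {"grip":0,"tx":2,"ty":0,"tz":0,"wx":0,"wy":0,"wz":0},
  {"grip":0,"tx":2,"ty":0,"tz":0,"wx":0,"wy":0,"wz":0},
])

```text
clock: 10.63
ee_pos: [405.5, -288.6, 122.6]
orientation: [-180.0, 0.6, 162.3]
wrist_force: [21.6, -11.6, -14.9]
gripper_width: 20.5
grip_force: 69.5
```

```bash
python3 - <<'E'
from h import *
w=r.camera("side");w2=r.camera("wrist")
a=cv2.resize(w[120:225,235:355],None,fx=4,fy=4,interpolation=2)[:,:,::-1]
b=cv2.resize(w2[110:310,160:360],(320,420))[:,:,::-1]
cv2.imwrite("pics/end.png",np.hstack([a,b]))
E
```

```text
(no output)
```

View pics/end.png

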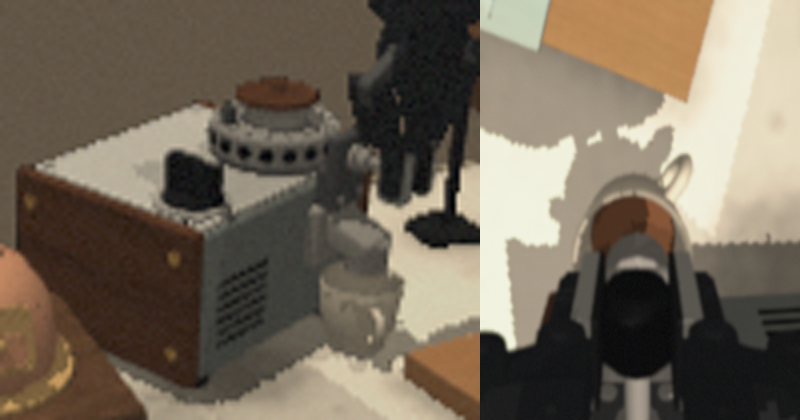

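The picture shows the knob held between the pads and drawn out from its bush. The run knob is back at rest, and the cup and collar haven't moved. On the last pull the force rose while the tool stayed put, so the plunger is against its stop.

```bash
python3 -c "
from bench import r
print(r.hand_in())"
```

```text
the job is handed in; nothing more can be done
None
```

I turned the run knob to its stop, held it there for just over a second and let it spring back; the lock pin is now held fully back against its stop, with the collar and cup where they were and the dish and tins not touched, and the job is handed in.

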